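# Lock the antenna turntable and nip up its clamp

### The job

The antenna board on the turntable is still loose under its bridge clamp, and the platter spins freely, so turning the wing knob only takes the whole platter round with it. Slide the index bolt fully home into the notched rim so that the platter is braced, then turn the wing knob clockwise (seen from above) until it comes up against its stop. Leave the bolt home and let go.

Things in the scene. Friction and masses are not known exactly. Their poses are not given: they have to be found in the camera images.
- turntable: Antenna turntable fixed to the bench: grey round base 174 mm across with a bolt guide (50 mm wide) that sticks out to 137 mm from the centre on one side. Origin: centre of its underside, on the platter's axis, at bench height. Its x axis points from the bolt guide (at negative x) to the centre; z up.
- platter_centre (a point): Centre of the platter's upper face, 46 mm up, 148 mm across; below it a steel rim of 16 pointed teeth, 176 mm over the tips, 28 to 40 mm up. On it lie the antenna board (136 x 105 mm) and a white bridge bar (30 x 142 mm, top 76 mm up; nuts near its ends to 84 mm, brass boss in the middle to 80 mm). x along the board, y along the bridge bar.
- platter (a joint): Free rotation of the platter on the base, rad, anticlockwise from above positive, no end stops, hardly any friction (0.012 N m).
- clamp_knob (a joint): Angle of the wing knob relative to the platter, rad: grows as the knob is turned clockwise seen from above (tightening); hard stop at 1.8 = tight. Starts loose at 0.45 to 0.85 and stays where it is left. Turning it takes 0.28 N m, far more than the free platter resists, so it turns on the platter only when the platter is locked.
- knob_grip (a point): Middle of the wing knob's bar, on the platter's axis, 106 mm above the bench. The knob is a black bar 76 mm long, 14 mm wide, 22 mm high (95 to 117 mm above the bench), on a short stem over the bridge bar. x along the bar's length, y across its 14 mm, z up; pinch it across the 14 mm from above.
- index_bolt (a joint): Travel of the steel index bolt towards the turntable's centre, m: 0 = drawn back, 0.020 = fully home between two teeth of the rim. Starts at 0 to 0.002, stays where it is left and needs about 3 N to slide. Its pointed nose moves the free platter round by up to half a tooth (0.2 rad) as it goes in.
- bolt_tab (a point): Middle of the bolt's upright tab, 70 mm above the bench, 122 mm from the turntable's axis when drawn back, 102 mm when home. Tab: black cap 59 to 83 mm up, 13 mm wide (y), 20 mm long (x), on a 7 mm stem; the guide beside it is 47 mm high. x points to the turntable's centre, the way to slide it; z up. Pinch it across its 13 mm from above or push it from behind.

How it is judged (in metres and radians):
On the way, in this order (a step that is already met when the one before it is completed fails the run):
1. the index bolt is slid home while the knob is still loose (value of joint index_bolt above 0.017 m and value of joint clamp_knob below 1.2 rad), for 0.2 s.
2. the wing knob is turned to its stop with the bolt home (value of joint clamp_knob above 1.68 rad and value of joint index_bolt above 0.016 m), for 0.2 s.
At the end, for the whole second after the job is handed in: The index bolt is home (at least 16 of its 20 mm) and the wing knob stands within 0.12 rad (7 degrees) of its clockwise stop (all of step 2); the robot touches nothing.
It also fails if it takes over 45 s, if anything falls off the work surface, if the arm or the gripper's body presses on something with over 40 N, if the wrist force passes 120 N, or if a joint passes its speed limit or range.

### The arm

A 6-joint arm with a two-finger parallel gripper is mounted at the origin on the work surface; the furniture and walls round the work are solid. World frame = base frame: x ahead of the robot, y to its left, z up, the work surface at z = 0. Lengths are in mm, angles in rad, forces in N, time in s.
With the tool pointing down it reaches from about 225 to 875 mm from the base axis. Payload 3.4 kg.
Tool frame: the origin (TCP) lies between the finger pads; the fingertips stand 8 mm ahead of it and the grasp point (between the pads) lies 11 mm behind it; y points along the fingers, x is the direction in which the jaws open and shut, and the axes are right-handed (so a half turn about y gives the same grasp; the last joint's range is limited). The gripper opens to 85 mm and grips with 20 to 120 N. Pads are 22 mm wide; open, the fingers measure 114 mm over their backs; the gripper's body (76 mm by 85 mm) begins 54 mm behind the grasp point. The pads swing forward as they close: fully open they stand 13 mm farther back than shut.
Start: joints at [1.176, 0.276, 1.505, -0, 1.361, -0.121], TCP at [155.492, 553.613, 209.828] pointing down, gripper open.
Joint ranges: [-2.89, 2.89], [-0.75, 2.08], [0.22, 2.7], [-1.18, 4.32], [0.11, 2.71], [-2.7, 2.7]. Speed limits (rad/s): [2.57, 2.57, 3.14, 3.14, 3.14, 3.14].

### API

Orientations are given as a unit quaternion [w, x, y, z].
In Python, from plant import telemetry, eyes, bot gives the robot as it stands.
- The arm moves only by the tool apply_moves, never from a script. Its argument "increments" is a list of rows, each a list of 6 numbers: the shift along the tool's x, y, z in cm, then the turn, a rotation vector about the tool's x, y, z in rad. In form: [[dx, dy, dz, rx, ry, rz], ...]. A call has exactly 10 rows; each row is the pose to reach, as a shift and turn from the pose measured when the call began, along the tool's axes at that moment; what a row does not reach only later rows make up. A row lasts 1/12 s, in which the tool goes at most 41.7 mm and 7.16 degrees, less where a joint would pass 70% of its speed; a pose out of reach is approached as far as the arm can. A call with a gripper value outside its range is refused whole. "gripper" is the finger opening in cm, from 0 to 8.54, set as the call begins (left out, the last holds). The fingers move at their own pace and stop on an object; "newtons" is the grip in N (left out, the last holds). Time passes only in rows, so rows that repeat a pose let the fingers close, or fill a call up. It gives the time, the measured TCP pose, the force and the opening at its end, in the units of the state.
- telemetry.state(): the state, without advancing time (a new reading comes with each control period).
- eyes.get_image(name): name is "side" or "top" or "wrist"; returns a dict with "pixels" (384x512x3 uint8, red, green, blue), "mtx" (3x3 intrinsics, pixels), "rvec" (rotation vector, rad) and "tvec" (3), from world to camera coordinates, as OpenCV has them; the wrist camera has in their place "tool_from_camera" (4x4, takes a point from camera to tool coordinates, whose origin is the TCP and whose axes are the tool frame's). Camera axes: x right, y down, z forward; pixel columns grow to the right and rows downward; lengths in mm; the calibration is good to about 2 mm. A picture is of the moment at which its call begins: read the wrist's pose just before it. There is no depth.
- bot.hand_in(): hands the job in, once; it reports no verdict.
The state is a dict: "time_s": time; "qpos": joint angles; "dq": joint speeds; "joint_torque": joint torques, N m; "tool_pos": TCP position; "tcp_rot": TCP orientation; "force": force on the tool from outside, world axes, zero at the start; "ft_torque": the same for the moment, N m; "finger_gap": finger opening in mm.
Only numpy, scipy, OpenCV 4.12 (cv2) and the standard library are available. Lean on these libraries where they do the work, as an engineer would, in place of code of your own. Each camera call takes 0.05 s, during which the arm holds its last target.

## Working session

There is one attempt and no reset: what is moved stays moved. The work goes in short steps, Python scripts to look and compute and a tool call to move; the robot and the scene stay as the last step left them, time stands still between calls to the robot, and variables do not carry over. Pictures are saved under pics/ and viewed, and the job is handed in when it is done.

Besides the shell and the picture viewer there is one more tool, called after ">>>" by a JSON object that holds its "fn" and its "kwargs", one argument or row to a line. apply_moves: Moves the arm, as the interface text tells. Its arguments: {"type":"object","properties":{"increments":{"type":"array","items":{"type":"array","items":{"type":"number"}}},"gripper":{"type":"number"},"newtons":{"type":"number"}},"required":["increments"]}

```bash
ls; mkdir -p pics
python3 - <<'E'
from plant import telemetry, eyes, bot
import cv2
print(telemetry.state())
for n in ("top","side","wrist"):
    im=eyes.get_image(n)
    cv2.imwrite(f"pics/{n}0.png",im["pixels"][:,:,::-1])
    print(n,{k:v for k,v in im.items() if k!="pixels"})
E
```

```text
pics
{'time_s': 0.0, 'qpos': array([ 1.17597572e+00,  2.76613080e-01,  1.50612713e+00,  2.21399327e-05,
        1.36072783e+00, -1.20995712e-01]), 'dq': array([ 4.42642125e-04, -8.42544076e-05, -4.30411448e-04, -3.20606382e-04,
       -6.08605866e-04, -6.62167567e-04]), 'joint_torque': array([ 3.61440761e-04, -4.16766322e+01, -2.45798957e+01, -3.30791863e-05,
        1.10367645e-02,  8.07726686e-07]), 'tool_pos': array([155.26174496, 553.04619592, 208.93184788]), 'tcp_rot': array([-0.56323722,  0.5638915 ,  0.42650023, -0.42765379]), 'force': array([ 1.08939043, -0.61059839,  0.02979694]), 'ft_torque': array([-0.01533225, -0.002674  ,  0.01692295]), 'finger_gap': 85.302241697163}
top {'mtx': array([[349.99038696,   0.        , 257.91355559],
       [  0.        , 349.99038696, 195.38853784],
       [  0.        ,   0.        ,   1.        ]]), 'rvec': array([ 2.14274308, -2.0878124 ,  0.2141291 ]), 'tvec': array([284.96239044, 675.12897326, 819.52217805])}
side {'mtx': array([[466.28155368,   0.        , 265.51176859],
       [  0.        , 466.28155368, 188.67494177],
       [  0.        ,   0.        ,   1.        ]]), 'rvec': array([ 0.10619644,  2.71104104, -1.53656586]), 'tvec': array([ 617.09160406, -102.29008537, 1197.50476184])}
wrist {'mtx': array([[319.34735913,   0.        , 255.60407087],
       [  0.        , 319.34735913, 191.11739944],
       [  0.        ,   0.        ,   1.        ]]), 'tool_from_camera': array([[ 9.99999550e-01, -3.55769285e-04,  8.79197974e-04,
         1.78067479e-01],
       [-9.44437184e-04, -2.88316883e-01,  9.57534586e-01,
        -1.63425094e+02],
       [-8.71737753e-05, -9.57534985e-01, -2.88317090e-01,
         7.31950417e+01],
       [ 0.00000000e+00,  0.00000000e+00,  0.00000000e+00,
         1.00000000e+00]])}
```

View pics/top0.png

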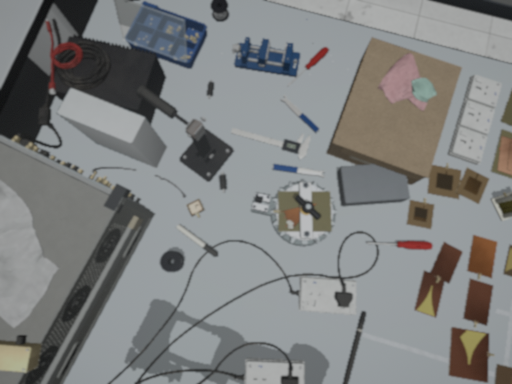

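View pics/side0.png

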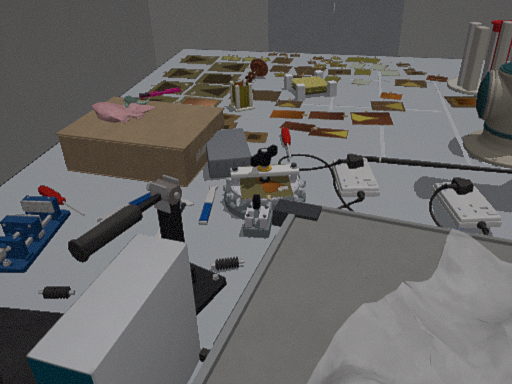

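View pics/wrist0.png

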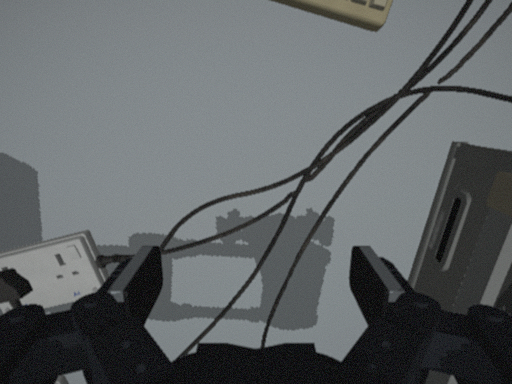

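```bash
cat > h.py <<'E'
import numpy as np, cv2
from scipy.spatial.transform import Rotation as R
def ray(im,uv,st=None):
    uv=np.array(uv,float); K=im["mtx"]
    d=np.linalg.inv(K)@np.array([uv[0],uv[1],1])
    if "rvec" in im:
        Rm=cv2.Rodrigues(np.array(im["rvec"]))[0]
        return -Rm.T@im["tvec"], Rm.T@d
    T=im["tool_from_camera"]; q=st["tcp_rot"]; Rt=R.from_quat([q[1],q[2],q[3],q[0]]).as_matrix()
    return Rt@T[:3,3]+st["tool_pos"], Rt@T[:3,:3]@d
def onplane(im,uv,z,st=None):
    o,d=ray(im,uv,st); return o+d*(z-o[2])/d[2]
def proj(im,p,st=None):
    p=np.array(p,float)
    if "rvec" in im:
        c=cv2.Rodrigues(np.array(im["rvec"]))[0]@p+im["tvec"]
    else:
        T=im["tool_from_camera"]; q=st["tcp_rot"]; Rt=R.from_quat([q[1],q[2],q[3],q[0]]).as_matrix()
        c=T[:3,:3].T@(Rt.T@(p-st["tool_pos"])-T[:3,3])
    u=im["mtx"]@c; return u[:2]/u[2]
def Rt(st):
    q=st["tcp_rot"]; return R.from_quat([q[1],q[2],q[3],q[0]]).as_matrix()
E
python3 - <<'E'
from plant import telemetry, eyes
from h import *
st=telemetry.state(); print(Rt(st).round(3))
t=eyes.get_image("top"); s=eyes.get_image("side")
print(ray(t,(256,192))[0],ray(s,(256,192))[0])
cv2.imwrite("pics/tz.png",cv2.resize(t["pixels"][160:260,235:355,::-1],None,fx=6,fy=6,interpolation=cv2.INTER_CUBIC)[:600])
cv2.imwrite("pics/sz.png",cv2.resize(s["pixels"][135:245,205:335,::-1],None,fx=5.4,fy=5.4,interpolation=cv2.INTER_CUBIC))
print(onplane(t,(304,212),46),onplane(t,(262,203),70))
E
```

```text
[[ 0.27  -0.001 -0.963]
 [ 0.963 -0.001  0.27 ]
 [-0.001 -1.     0.   ]]
[489.8841059  300.28240183 937.26374983] [ 685.09142537 1033.77248547  535.95443012]
[631.43643297 182.68830865  46.        ] [647.77822615 291.60154666  70.        ]
```

View pics/tz.png

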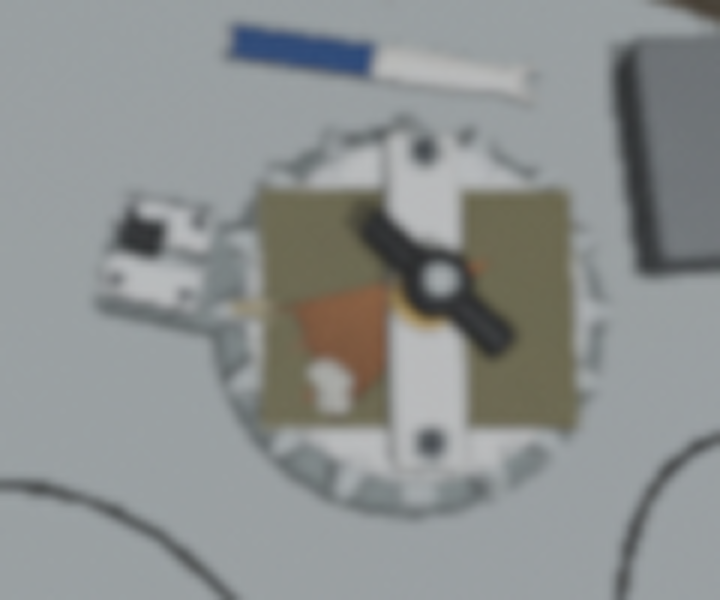

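View pics/sz.png

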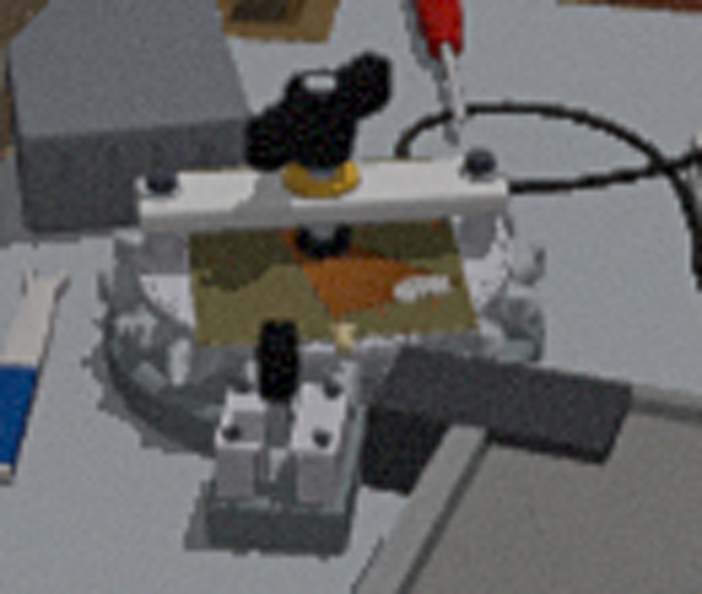

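Run:
```python
from plant import telemetry, eyes
from h import *
t=eyes.get_image("top"); s=eyes.get_image("side")
def blobs(im,x0,y0,x1,y1,thr=60):
    g=im["pixels"].max(2)[y0:y1,x0:x1]
    n,l,stt,c=cv2.connectedComponentsWithStats((g<thr).astype(np.uint8))
    return [(stt[i,4],stt[i,:4]+[x0,y0,0,0],(c[i]+[x0,y0]).round(2)) for i in range(1,n) if stt[i,4]>5],(l,n)
for b in blobs(t,245,175,345,255)[0]: print("top",b)
for b in blobs(s,225,140,305,215)[0]: print("side",b)
def tri(uv1,uv2):
    o1,d1=ray(t,uv1);o2,d2=ray(s,uv2)
    k=np.linalg.lstsq(np.c_[d1,-d2],o2-o1,rcond=None)[0]
    p1=o1+k[0]*d1;p2=o2+k[1]*d2; return (p1+p2)/2,np.linalg.norm(p1-p2)
A=lambda x,y:(235+(x+.5)/6-.5,160+(y+.5)/6-.5)
B=lambda x,y:(205+x/5.4,135+y/5.4)
print("knob",onplane(t,A(437,281),117), tri(A(437,281),B(320,82)))
a=onplane(t,A(368,215),117);b=onplane(t,A(500,345),117);print(a,b,(a+b)/2,np.linalg.norm(a-b))
a=onplane(t,A(425,150),84);b=onplane(t,A(431,442),84);print("nuts",a,b,(a+b)/2,np.linalg.norm(a-b), tri(A(425,150),B(162,183)),tri(A(431,442),B(480,160)))
print("tab",onplane(t,A(141,232),83),tri(A(141,232),B(280,330)))
```

```text
top (np.int32(20), array([339, 175,   3,  17]), array([340.  , 182.25]))
top (np.int32(120), array([295, 196,  25,  23]), array([306.34, 206.79]))
top (np.int32(15), array([256, 197,   5,   5]), array([258.27, 199.07]))
side (np.int32(351), array([250, 145,  27,  22]), array([263.21, 156.75]))
side (np.int32(21), array([278, 155,  11,   9]), array([282.9 , 158.57]))
side (np.int32(15), array([292, 154,  13,   2]), array([298.07, 154.87]))
side (np.int32(6), array([225, 162,   2,   4]), array([225.5 , 163.83]))
side (np.int32(7), array([233, 163,   3,   3]), array([233.86, 163.71]))
side (np.int32(11), array([241, 162,   4,   4]), array([242.82, 163.64]))
side (np.int32(10), array([291, 164,   5,   3]), array([293.1, 165.3]))
side (np.int32(11), array([233, 168,   4,   3]), array([234.36, 168.91]))
side (np.int32(10), array([299, 169,   6,   2]), array([301.5, 169.5]))
side (np.int32(20), array([225, 171,   5,   6]), array([227.15, 173.9 ]))
side (np.int32(258), array([240, 176,  49,  13]), array([262.44, 180.64]))
side (np.int32(110), array([252, 194,   9,  16]), array([256.04, 201.3
[... 167 characters left out ...]
99763 183.92271581 117.        ] (array([633.29461329, 184.00013203, 116.87698029]), np.float64(1.0449378776028881))
[659.78034756 211.37143558 117.        ] [608.87104382 159.17344452 117.        ] [634.32569569 185.27244005 117.        ] 72.91356168897991
nuts [694.94583198 184.10595459  84.        ] [573.22070845 181.85158087  84.        ] [634.08327022 182.97876773  84.        ] 121.74599747521445 (array([695.26672189, 183.34630417,  76.82964469]), np.float64(2.748572950077756)) (array([572.50592258, 181.4653269 ,  79.41113009]), np.float64(2.3613039865752565))
tab [657.15744008 301.75002803  83.        ] (array([656.25310284, 301.93426245,  81.66603591]), np.float64(2.3165168527485442))
```

The top view shows the knob hub at about px (308, 207), which is world (634, 184). The black bolt tab is at about px (258.5, 199), world (657, 302). The knob bar runs at about 46° in the world frame. Next I'll hover over the tab and look with the wrist camera.

>>> {"fn": "apply_moves", "kwargs": {
  "increments": [
    [-10.4,-2,-55.1,0,1.489,0],
    [-10.4,-2,-55.1,0,1.489,0],
    [-10.4,-2,-55.1,0,1.489,0],
    [-10.4,-2,-55.1,0,1.489,0],
    [-10.4,-2,-55.1,0,1.489,0],
    [-10.4,-2,-55.1,0,1.489,0],
    [-10.4,-2,-55.1,0,1.489,0],
    [-10.4,-2,-55.1,0,1.489,0],
    [-10.4,-2,-55.1,0,1.489,0],
    [-10.4,-2,-55.1,0,1.489,0]
  ]
}}

```text
time_s: 1.18
tool_pos: [530.2, 367.3, 224.7]
tcp_rot: [-0.707, 0.707, 0.014, -0.014]
force: [0.6, 0.8, 0.8]
finger_gap: 85.7
```

```bash
cat > d.py <<'E'
import sys
from plant import telemetry
from h import *
# usage: d.py x y z yawdeg -> increments in tool axes (vertical tool)
st=telemetry.state(); M=Rt(st)
x,y,z,yaw=map(float,sys.argv[1:5]); a=np.deg2rad(yaw)
T=np.array([[np.cos(a),0,-np.sin(a)],[np.sin(a),0,np.cos(a)],[0,-1,0]])
print("t",st["time_s"],"pos",st["tool_pos"].round(1),"yaw",np.degrees(np.arctan2(M[1,0],M[0,0])).round(2),"q",st["qpos"].round(2),"F",st["force"].round(1),"gap",round(st["finger_gap"],1))
print("inc cm",(M.T@(np.array([x,y,z])-st["tool_pos"])/10).round(2),"rot",R.from_matrix(M.T@T).as_rotvec().round(3))
E
python3 d.py 657 302 200 -11
```

```text
t 1.1833 pos [530.2 367.3 224.7] yaw 2.33 q [ 0.5   0.38  1.32 -0.    1.45  0.46] F [0.6 0.8 0.8] gap 85.7
inc cm [12.41  2.47 -7.04] rot [0.    0.233 0.   ]
```

>>> {"fn": "apply_moves", "kwargs": {
  "increments": [
    [12.4,2.5,-7,0,0.233,0],
    [12.4,2.5,-7,0,0.233,0],
    [12.4,2.5,-7,0,0.233,0],
    [12.4,2.5,-7,0,0.233,0],
    [12.4,2.5,-7,0,0.233,0],
    [12.4,2.5,-7,0,0.233,0],
    [12.4,2.5,-7,0,0.233,0],
    [12.4,2.5,-7,0,0.233,0],
    [12.4,2.5,-7,0,0.233,0],
    [12.4,2.5,-7,0,0.233,0]
  ]
}}

```text
time_s: 2.02
tool_pos: [656.0, 303.4, 200.5]
tcp_rot: [0.704, -0.704, 0.067, -0.068]
force: [-0.1, 0.3, -0.4]
finger_gap: 85.4
```

```bash
cat > w.py <<'E'
import sys,pickle
from plant import telemetry, eyes
from h import *
st=telemetry.state(); im=eyes.get_image("wrist")
pickle.dump((im,st),open("w.pkl","wb"))
cv2.imwrite(f"pics/{sys.argv[1]}.png",cv2.resize(im["pixels"][:,:,::-1],None,fx=1.5,fy=1.5,interpolation=cv2.INTER_CUBIC))
print(st["tool_pos"],st["time_s"])
E
python3 w.py w1
```

```text
[655.97187885 303.39817736 200.54182063] 2.0167
```

View pics/w1.png

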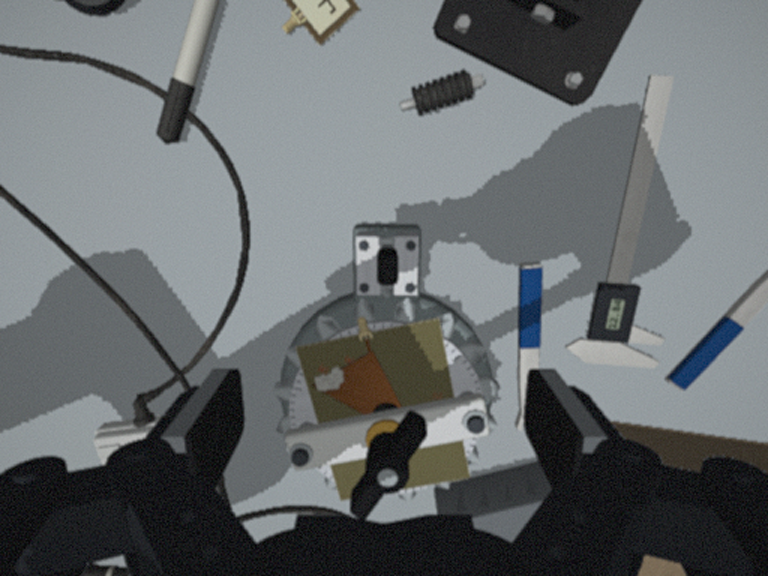

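Run:
```python
import pickle
from h import *
im,st=pickle.load(open("w.pkl","rb"))
g=im["pixels"].max(2)
n,l,s,c=cv2.connectedComponentsWithStats((g[158:196,246:274]<55).astype(np.uint8))
for i in range(1,n): print(s[i],c[i]+[246,158])
Z=lambda x,y:((x+.5)/1.5-.5,(y+.5)/1.5-.5)
k=onplane(im,Z(387,478),117,st)
a=onplane(im,Z(420,418),117,st);b=onplane(im,Z(357,510),117,st)
for z in(83,59): print("tab",z,onplane(im,Z(388,251),z,st),onplane(im,Z(388,280),z,st))
n1=onplane(im,Z(475,424),84,st);n2=onplane(im,Z(301,457),84,st)
print("knob",k,"ends",a,b,np.degrees(np.arctan2(*(a-b)[1::-1])))
print("nuts",n1,n2,(n1+n2)/2,np.degrees(np.arctan2(*(n1-n2)[1::-1])))
p=[onplane(im,Z(*q),47,st) for q in[(355,226),(420,226),(356,294),(419,294)]]
for q in p: print("guide",q.round(1))
u=(p[2]+p[3]-p[0]-p[1]); print(np.degrees(np.arctan2(u[1],u[0])))
```

```text
[26  4  2  4  7] [272.57142857 163.28571429]
[  6   7  13  25 299] [257.92307692 177.1270903 ]
tab 83 [661.13820983 314.46269106  83.        ] [657.76115629 296.74056266  83.        ]
tab 59 [660.41462875 309.26938528  59.        ] [656.74914798 290.03364615  59.        ]
knob [635.07922685 182.95036018 117.        ] ends [661.87638142 220.14339735 117.        ] [612.23959596 163.2856645  117.        ] 48.87904937186754
nuts [696.10047752 187.92222209  84.        ] [576.09592306 185.13735273  84.        ] [636.09820029 186.52978741  84.        ] 1.329388106153941
guide [641.7 327.5  47. ]
guide [684.1 319.3  47. ]
guide [632.6 281.   47. ]
guide [675.5 272.7  47. ]
-100.80569754334586
```

The wrist view shows the tab at about (388, 266) in the 1.5x picture and the knob hub at (387, 478). The guide axis points at −100.8° and the centre is about (635, 184). I'll take the tab middle as (658, 304).

```bash
python3 d.py 658 303.7 62 -10.8
```

```text
t 2.0667 pos [656.1 303.3 200.5] yaw -10.94 q [0.34 0.51 1.16 0.   1.47 0.53] F [-0.2 -0.4  0.2] gap 85.2
inc cm [ 0.17 13.85  0.07] rot [-0.    -0.002  0.001]
```

>>> {"fn": "apply_moves", "kwargs": {
  "increments": [
    [0.17,3,0.07,0,0,0],
    [0.17,6,0.07,0,0,0],
    [0.17,9,0.07,0,0,0],
    [0.17,11,0.07,0,0,0],
    [0.17,12,0.07,0,0,0],
    [0.17,13,0.07,0,0,0],
    [0.17,13.85,0.07,0,0,0],
    [0.17,13.85,0.07,0,0,0],
    [0.17,13.85,0.07,0,0,0],
    [0.17,13.85,0.07,0,0,0]
  ],
  "gripper": 5,
  "newtons": 30
}}

```text
time_s: 2.9
tool_pos: [658.9, 304.0, 63.4]
tcp_rot: [0.704, -0.703, 0.066, -0.068]
force: [0.1, -0.0, 0.4]
finger_gap: 49.9
```

```bash
python3 d.py 658 303.7 62 -10.8; python3 w.py w2
```

```text
t 2.9 pos [658.9 304.   63.4] yaw -10.94 q [0.34 0.59 1.35 0.   1.19 0.53] F [ 0.1 -0.   0.4] gap 49.9
inc cm [-0.08  0.14 -0.05] rot [-0.002 -0.002  0.003]
[658.92088472 304.0387063   63.39896363] 2.9
```

View pics/w2.png

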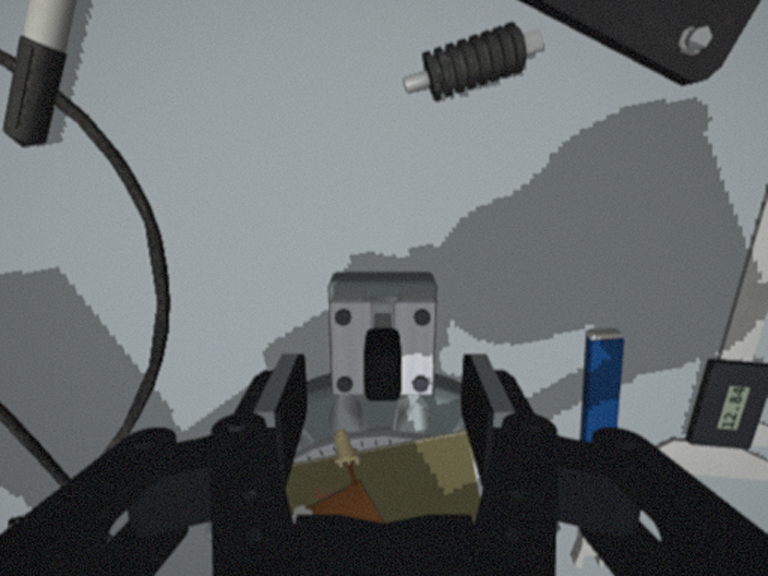

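The tab, at about (382, 365), sits centred between the open pads. Closing on it.

>>> {"fn": "apply_moves", "kwargs": {
  "increments": [
    [-0.08,0.1,0,0,0,0],
    [-0.08,0.1,0,0,0,0],
    [-0.08,0.1,0,0,0,0],
    [-0.08,0.1,0,0,0,0],
    [-0.08,0.1,0,0,0,0],
    [-0.08,0.1,0,0,0,0],
    [-0.08,0.1,0,0,0,0],
    [-0.08,0.1,0,0,0,0],
    [-0.08,0.1,0,0,0,0],
    [-0.08,0.1,0,0,0,0]
  ],
  "gripper": 0,
  "newtons": 30
}}

```text
time_s: 3.78
tool_pos: [658.2, 304.2, 62.4]
tcp_rot: [0.704, -0.703, 0.066, -0.069]
force: [-0.0, -0.2, 0.5]
finger_gap: -0.2
```

```bash
python3 d.py 638.5 205 62 -10.8; python3 w.py w3
```

```text
t 3.7833 pos [658.2 304.2  62.4] yaw -10.94 q [0.34 0.59 1.36 0.   1.19 0.53] F [-0.  -0.2  0.5] gap -0.2
inc cm [ -0.05   0.03 -10.11] rot [-0.002 -0.003  0.003]
[658.20314337 304.15679287  62.43627887] 3.7833
```

View pics/w3.png

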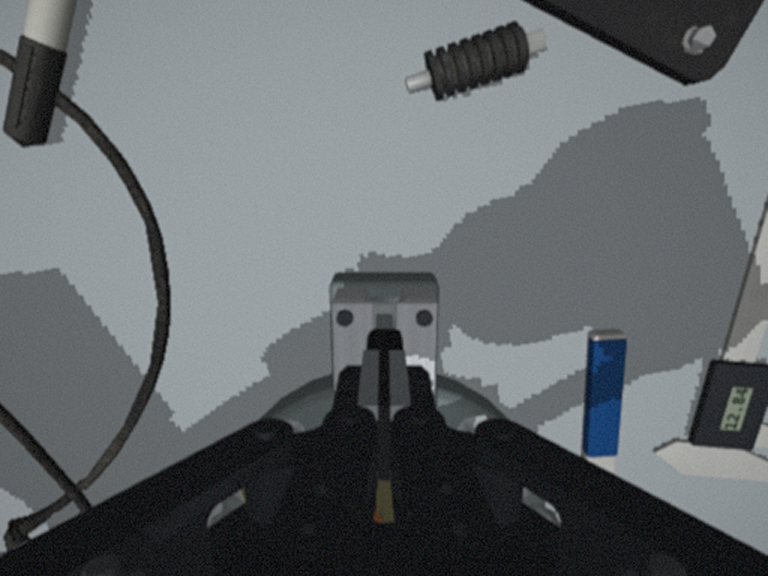

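Run:
```python
import pickle
from h import *
im,st=pickle.load(open("w.pkl","rb"))
P=st["tool_pos"];M=Rt(st)
for n,v in(("tip",[0,8,0]),("tcp",[0,0,0]),("grasp",[0,-11,0]),("tip z+11",[0,8,11]),("grasp z+11",[0,-11,11]),("grasp z-11",[0,-11,-11])): print(n,(proj(im,P+M@np.array(v,float),st)*1.5).round(0))
d=np.array([np.sin(np.radians(10.8)),np.cos(np.radians(10.8)),0]);
for r in(112,132):
  for z in(59,83): print(r,z,(proj(im,np.array([635,184,0])+d*r+[0,0,z],st)*1.5).round(0))
Z=lambda x,y:((x+.5)/1.5-.5,(y+.5)/1.5-.5)
for z in (59,83):
  for v in(328,400): p=onplane(im,Z(383,v),z,st); print(z,v,p, np.dot(p-[635,184,z],d))
for q in ((331,274),(437,274)): print(onplane(im,Z(*q),47,st), np.dot(onplane(im,Z(*q),47,st)-[635,184,47],d))
```

```text
tip [383. 341.]
tcp [383. 350.]
grasp [383. 363.]
tip z+11 [383. 315.]
grasp z+11 [383. 334.]
grasp z-11 [383. 391.]
112 59 [382. 371.]
112 83 [383. 403.]
132 59 [382. 322.]
132 83 [382. 349.]
59 328 [659.49719147 311.46183449  59.        ] 129.79445091251526
59 400 [653.76254661 281.88057799  59.        ] 99.66259449666495
83 328 [661.21431314 320.72207039  83.        ] 139.21241908938137
83 400 [656.30385987 295.39227555  83.        ] 113.41115737230159
[643.16594465 332.61173201  47.        ] 147.50955510179617
[683.39746912 324.77834097  47.        ] 147.35355090153945
```

Run:
```python
from plant import telemetry, eyes
from h import *
s=eyes.get_image("side")
cv2.imwrite("pics/s3.png",cv2.resize(s["pixels"][105:245,185:345,::-1],None,fx=4.2,fy=4.2,interpolation=cv2.INTER_CUBIC))
P=telemetry.state()["tool_pos"]
for z in (8,0,-11): print(((proj(s,P-[0,0,z])-[185,105])*4.2).round(0))
```

```text
[297. 437.]
[296. 422.]
[295. 401.]
```

View pics/s3.png

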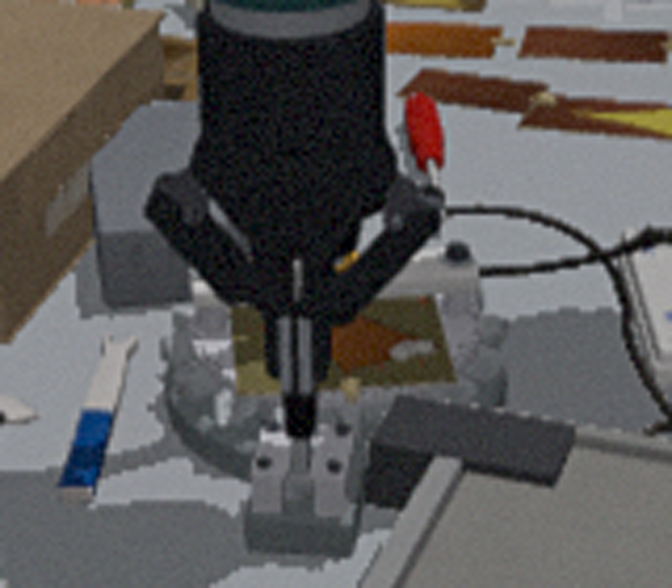

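Run:
```python
import pickle
from plant import telemetry, eyes
from h import *
im,st=pickle.load(open("w.pkl","rb")); s=eyes.get_image("side"); t=eyes.get_image("top")
def tri(a,b):
    (o1,d1),(o2,d2)=a,b
    k=np.linalg.lstsq(np.c_[d1,-d2],o2-o1,rcond=None)[0]
    p1=o1+k[0]*d1;p2=o2+k[1]*d2; return ((p1+p2)/2).round(1),round(np.linalg.norm(p1-p2),1)
Z=lambda x,y:((x+.5)/1.5-.5,(y+.5)/1.5-.5)
B=lambda x,y:(185+x/4.2,105+y/4.2)
for n,w,q in(("edge L bot",(362,350),(280,393)),("edge R bot",(405,350),(318,393)),("mid bot",(383,350),(298,393)),("pad top",(383,405),(298,318))):
    p,e=tri(ray(im,Z(*w),st),ray(s,B(*q))); print(n,p,e,"tool",(Rt(st).T@(p-st["tool_pos"])).round(1))
cv2.imwrite("pics/t3.png",cv2.resize(t["pixels"][150:270,225:355,::-1],None,fx=5,fy=5,interpolation=cv2.INTER_CUBIC))
for z in (8,-11): print(((proj(t,st["tool_pos"]-[0,0,z])-[225,150])*5).round(0))
```

```text
edge L bot [659.5 317.2  87.3] 11.7 tool [ -1.1 -24.8  13.1]
edge R bot [657.7 311.6  81.8] 18.1 tool [ -1.8 -19.4   7.2]
mid bot [658.5 313.2  83. ] 2.4 tool [ -1.4 -20.6   9. ]
pad top [658.3 315.8 121.9] 3.6 tool [ -1.9 -59.4  11.6]
[161. 250.]
[161. 243.]
```

View pics/t3.png

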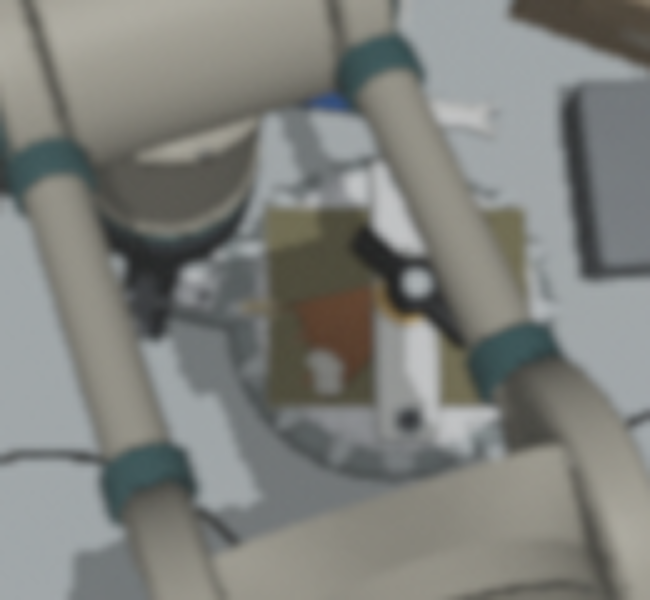

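Conflict to note: the fingers closed to −0.2 mm without touching the tab. The side and wrist views both put the closed tips at z of about 83, level with the top of the cap. That is about 28 mm behind where the stated tip offset (8 mm ahead of the TCP) would put them. I'll trust the pictures, reopen, lower in small steps while watching the force, and look again.

>>> {"fn": "apply_moves", "kwargs": {
  "increments": [
    [0,0,0,0,0,0],
    [0,0,0,0,0,0],
    [0,0,0,0,0,0],
    [0,0,0,0,0,0],
    [0,0.2,0,0,0,0],
    [0,0.5,0,0,0,0],
    [0,0.8,0,0,0,0],
    [0,1.1,0,0,0,0],
    [0,1.4,0,0,0,0],
    [0,1.4,0,0,0,0]
  ],
  "gripper": 3.6
}}

```text
time_s: 4.82
tool_pos: [657.7, 304.0, 47.4]
tcp_rot: [0.704, -0.704, 0.067, -0.068]
force: [-0.2, 0.1, -0.1]
finger_gap: 36.0
```

```bash
cat > s.py <<'E'
import sys
from plant import telemetry, eyes
from h import *
st=telemetry.state(); s=eyes.get_image("side")
cv2.imwrite(f"pics/{sys.argv[1]}.png",cv2.resize(s["pixels"][105:245,185:345,::-1],None,fx=4.2,fy=4.2,interpolation=cv2.INTER_CUBIC))
E
python3 s.py s4;python3 w.py w4;python3 d.py 658 304 38 -10.8
```

```text
[657.83673289 304.04994463  47.76035179] 4.8667
t 4.9167 pos [658.1 304.1  48.1] yaw -10.95 q [ 0.34  0.6   1.37 -0.    1.16  0.53] F [-0.3  1.  -0.4] gap 36.3
inc cm [-0.01  1.01 -0.01] rot [-0.001 -0.003  0.003]
```

View pics/s4.png

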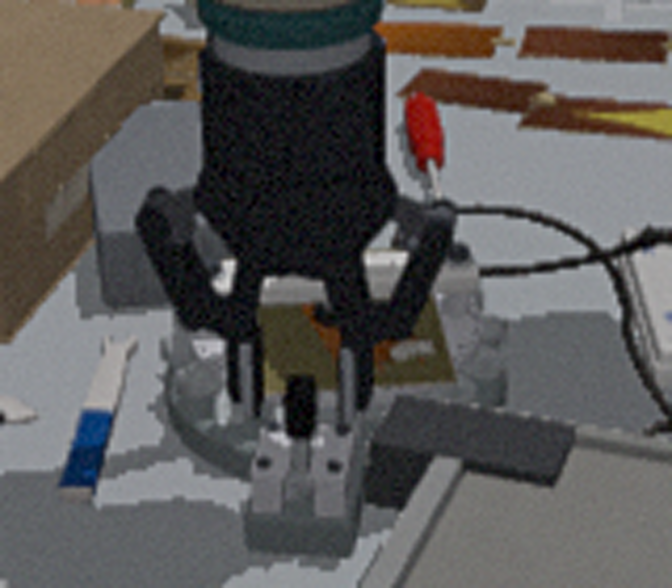

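View pics/w4.png

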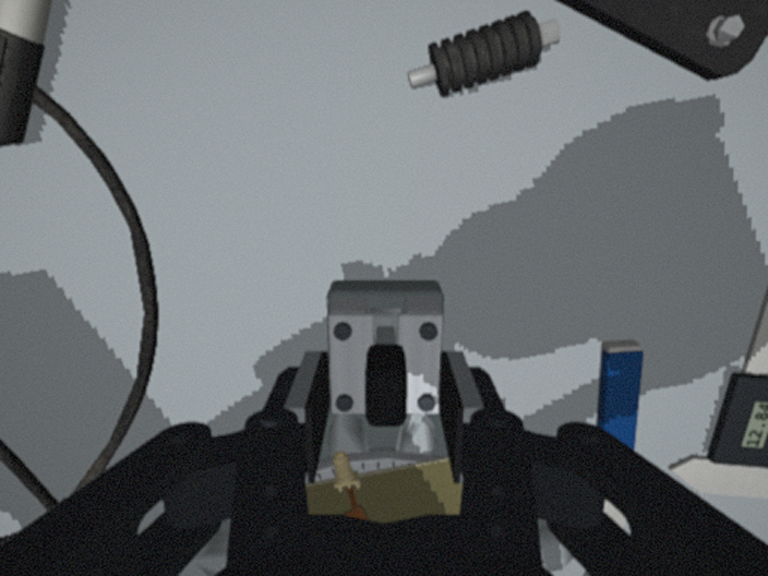

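>>> {"fn": "apply_moves", "kwargs": {
  "increments": [
    [0,0.2,0,0,0,0],
    [0,0.4,0,0,0,0],
    [0,0.6,0,0,0,0],
    [0,0.8,0,0,0,0],
    [0,1.0,0,0,0,0],
    [0,1.1,0,0,0,0],
    [0,1.1,0,0,0,0],
    [0,1.1,0,0,0,0],
    [0,1.1,0,0,0,0],
    [0,1.1,0,0,0,0]
  ]
}}

```text
time_s: 5.75
tool_pos: [658.3, 304.2, 37.3]
tcp_rot: [0.704, -0.703, 0.066, -0.068]
force: [-0.4, -0.4, 0.9]
finger_gap: 36.0
```

>>> {"fn": "apply_moves", "kwargs": {
  "increments": [
    [0,0,0,0,0,0],
    [0,0,0,0,0,0],
    [0,0,0,0,0,0],
    [0,0,0,0,0,0],
    [0,0,0,0,0,0],
    [0,0,0,0,0,0],
    [0,0,0,0,0,0],
    [0,0,0,0,0,0],
    [0,0,0,0,0,0],
    [0,0,0,0,0,0]
  ],
  "gripper": 0,
  "newtons": 30
}}

```text
time_s: 6.58
tool_pos: [658.5, 304.2, 37.6]
tcp_rot: [0.704, -0.703, 0.066, -0.069]
force: [0.9, -0.9, 1.6]
finger_gap: 12.0
```

```bash
python3 s.py s5;python3 d.py 658 304 38 -10.8
```

```text
t 6.6333 pos [658.6 304.2  37.6] yaw -10.94 q [ 0.34  0.61  1.38 -0.    1.14  0.53] F [0.7 0.  2.1] gap 12.4
inc cm [-0.05 -0.04 -0.03] rot [-0.002 -0.003  0.003]
```

View pics/s5.png

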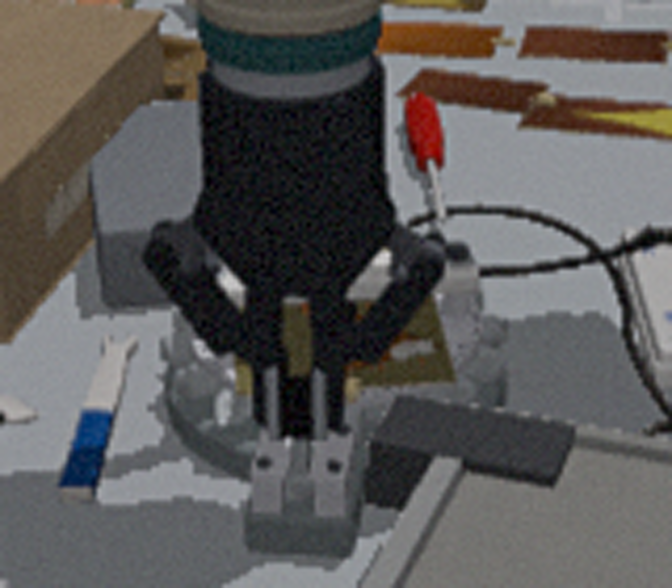

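The tab is gripped, with a gap of about 12 mm and the side view confirming it. Now sliding the bolt home along tool −z.

>>> {"fn": "apply_moves", "kwargs": {
  "increments": [
    [0,0,-0.3,0,0,0],
    [0,0,-0.6,0,0,0],
    [0,0,-0.9,0,0,0],
    [0,0,-1.2,0,0,0],
    [0,0,-1.5,0,0,0],
    [0,0,-1.8,0,0,0],
    [0,0,-2.0,0,0,0],
    [0,0,-2.1,0,0,0],
    [0,0,-2.1,0,0,0],
    [0,0,-2.1,0,0,0]
  ]
}}

```text
time_s: 7.47
tool_pos: [655.0, 285.5, 37.6]
tcp_rot: [0.706, -0.702, 0.066, -0.069]
force: [2.7, 6.8, 0.5]
finger_gap: 12.4
```

```bash
python3 d.py 658.6 304.2 37.6 -10.94; python3 s.py s6; python3 w.py w6
```

```text
t 7.4667 pos [655.  285.5  37.6] yaw -10.98 q [0.31 0.6  1.42 0.   1.12 0.5 ] F [2.7 6.8 0.5] gap 12.4
inc cm [0.   0.01 1.9 ] rot [-0.006 -0.001  0.004]
[654.93989763 285.5838361   37.60633988] 7.5167
```

View pics/w6.png

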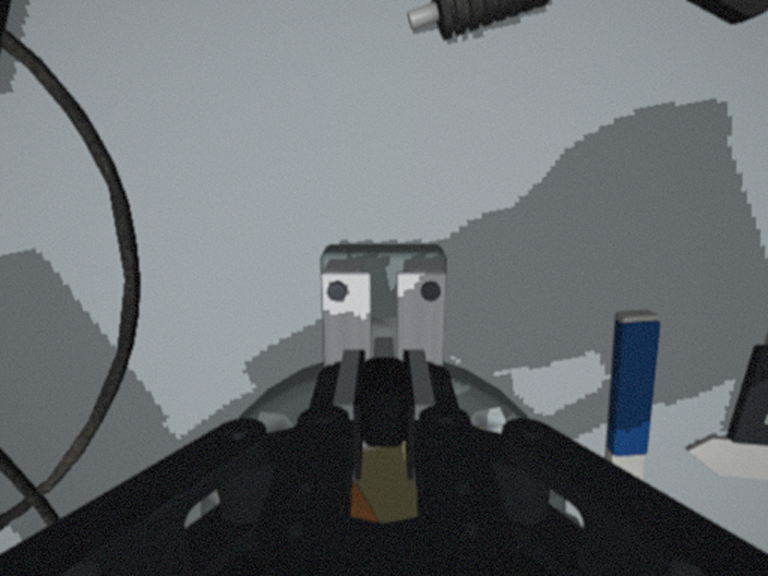

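View pics/s6.png

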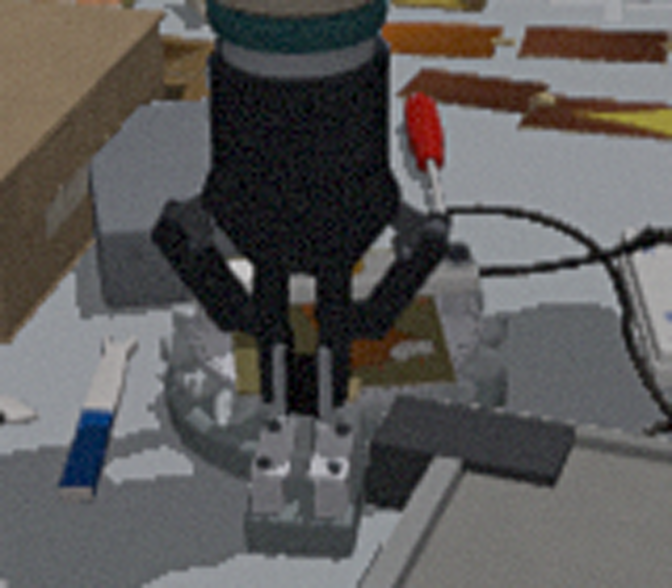

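It moved 19 mm against about 7 N. I'll push a little further to feel the end stop.

>>> {"fn": "apply_moves", "kwargs": {
  "increments": [
    [0,0,-0.1,0,0,0],
    [0,0,-0.2,0,0,0],
    [0,0,-0.3,0,0,0],
    [0,0,-0.4,0,0,0],
    [0,0,-0.4,0,0,0],
    [0,0,-0.4,0,0,0],
    [0,0,-0.4,0,0,0],
    [0,0,-0.4,0,0,0],
    [0,0,-0.4,0,0,0],
    [0,0,-0.4,0,0,0]
  ]
}}

```text
time_s: 8.4
tool_pos: [655.0, 285.7, 37.7]
tcp_rot: [0.708, -0.7, 0.066, -0.07]
force: [2.4, 12.1, -0.3]
finger_gap: 12.3
```

```bash
python3 d.py 658.6 304.2 37.6 -10.94
```

```text
t 8.4 pos [655.  285.7  37.7] yaw -11.0 q [0.31 0.59 1.42 0.01 1.12 0.5 ] F [ 2.4 12.1 -0.3] gap 12.3
inc cm [-0.    0.04  1.89] rot [-0.013 -0.001  0.005]
```

It stalled at the same place while the force rose to 12 N, so the bolt is home. Releasing and lifting.

>>> {"fn": "apply_moves", "kwargs": {
  "increments": [
    [0,0,0,0,0,0],
    [0,0,0,0,0,0],
    [0,0,0,0,0,0],
    [0,0,0,0,0,0],
    [0,0,0,0,0,0],
    [0,-1.5,0,0,0,0],
    [0,-4,0,0,0,0],
    [0,-8,0,0,0,0],
    [0,-12,0,0,0,0],
    [0,-16,0,0,0,0]
  ],
  "gripper": 4
}}

```text
time_s: 9.23
tool_pos: [653.3, 283.0, 198.9]
tcp_rot: [0.708, -0.7, 0.066, -0.07]
force: [0.5, 0.4, 0.3]
finger_gap: 40.2
```

```bash
python3 w.py w7; python3 d.py 634.5 184 200 136
```

```text
[653.28307458 283.01454983 198.93193786] 9.2333
t 9.2833 pos [657.8 284.5 209.5] yaw -11.02 q [0.31 0.48 1.19 0.01 1.45 0.5 ] F [2.8 0.5 5.8] gap 40.2
inc cm [ -0.38   0.74 -10.32] rot [ 0.017 -2.566  0.033]
```

View pics/w7.png

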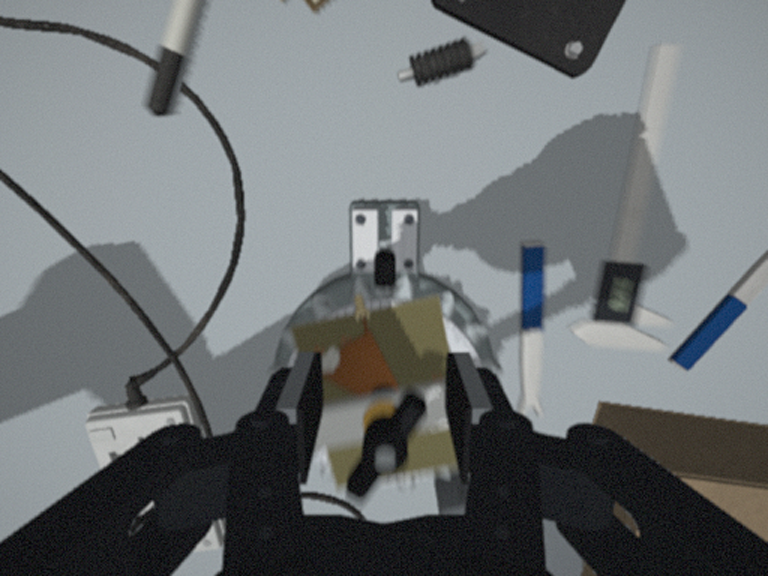

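The view shows the tab now overlapping the rim at (385, 268), and the platter has hardly moved. The knob hub is at (387, 457) with its bar on the same diagonal. Next I'll hover over the knob with yaw near 136°, which leaves joint 6 room for a clockwise turn.

>>> {"fn": "apply_moves", "kwargs": {
  "increments": [
    [-0.4,0,-10.3,0.017,-2.566,0.033],
    [-0.4,0,-10.3,0.017,-2.566,0.033],
    [-0.4,0,-10.3,0.017,-2.566,0.033],
    [-0.4,0,-10.3,0.017,-2.566,0.033],
    [-0.4,0,-10.3,0.017,-2.566,0.033],
    [-0.4,0,-10.3,0.017,-2.566,0.033],
    [-0.4,0,-10.3,0.017,-2.566,0.033],
    [-0.4,0,-10.3,0.017,-2.566,0.033],
    [-0.4,0,-10.3,0.017,-2.566,0.033],
    [-0.4,0,-10.3,0.017,-2.566,0.033]
  ]
}}

```text
time_s: 10.12
tool_pos: [634.0, 183.5, 207.2]
tcp_rot: [0.612, -0.607, -0.36, 0.358]
force: [-0.3, 0.1, 0.5]
finger_gap: 40.4
```

```bash
python3 d.py 634.5 184 205 136
```

```text
t 10.1167 pos [634.  183.5 207.2] yaw 60.95 q [ 0.17  0.41  1.31  0.01  1.42 -0.89] F [-0.3  0.1  0.5] gap 40.4
inc cm [ 0.07  0.22 -0.02] rot [ 0.    -1.31   0.009]
```

>>> {"fn": "apply_moves", "kwargs": {
  "increments": [
    [0,0,0,0,-1.31,0.009],
    [0,0,0,0,-1.31,0.009],
    [0,0,0,0,-1.31,0.009],
    [0,0,0,0,-1.31,0.009],
    [0,0,0,0,-1.31,0.009],
    [0,0,0,0,-1.31,0.009],
    [0,0,0,0,-1.31,0.009],
    [0,0,0,0,-1.31,0.009],
    [0,0,0,0,-1.31,0.009],
    [0,0,0,0,-1.31,0.009]
  ]
}}

```text
time_s: 10.95
tool_pos: [633.8, 183.0, 206.9]
tcp_rot: [0.285, -0.284, -0.647, 0.648]
force: [0.3, 0.3, -0.4]
finger_gap: 40.2
```

>>> {"fn": "apply_moves", "kwargs": {
  "increments": [
    [0,0,0,0,-0.06,0],
    [0,0,0,0,-0.06,0],
    [0,0,0,0,-0.06,0],
    [0,0,0,0,-0.06,0],
    [0,0,0,0,-0.06,0],
    [0,0,0,0,-0.06,0],
    [0,0,0,0,-0.06,0],
    [0,0,0,0,-0.06,0],
    [0,0,0,0,-0.06,0],
    [0,0,0,0,-0.06,0]
  ]
}}

```text
time_s: 11.78
tool_pos: [633.7, 183.0, 206.9]
tcp_rot: [0.265, -0.265, -0.655, 0.656]
force: [0.2, -1.0, -0.6]
finger_gap: 40.3
```

```bash
python3 d.py 634.5 184 205 136; python3 w.py w8
```

```text
t 11.7833 pos [633.7 183.  206.9] yaw 136.01 q [ 0.18  0.41  1.31 -0.    1.42 -2.2 ] F [ 0.2 -1.  -0.6] gap 40.3
inc cm [ 0.02  0.19 -0.13] rot [-0.001  0.     0.   ]
[633.74090331 182.98261086 206.87319852] 11.7833
```

View pics/w8.png

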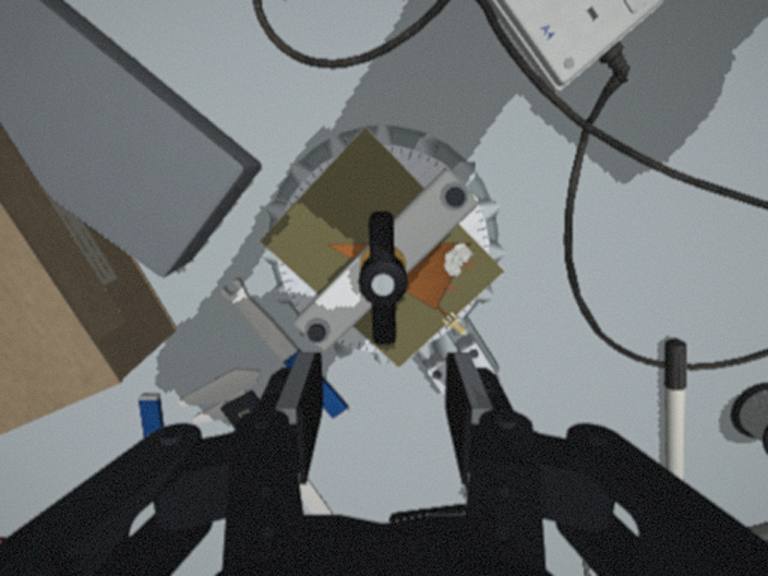

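Run:
```python
import pickle
from h import *
im,st=pickle.load(open("w.pkl","rb"))
Z=lambda x,y:((x+.5)/1.5-.5,(y+.5)/1.5-.5)
g=(im["pixels"].max(2)<60).astype(np.uint8)
g[:, :230]=0; g[:,285:]=0; g[:138]=0; g[232:]=0
n,l,s,c=cv2.connectedComponentsWithStats(g); i=1+s[1:,4].argmax(); print(s[i],c[i])
m=[]
for v in range(s[i,1],s[i,1]+s[i,3],6):
    u=np.where(l[v]==i)[0]; m.append((v,u.min(),u.max()))
print(m)
a=onplane(im,((m[1][1]+m[1][2])/2,m[1][0]),117,st);b=onplane(im,((m[-2][1]+m[-2][2])/2,m[-2][0]),117,st)
e0=onplane(im,(np.mean(m[0][1:]),s[i,1]),117,st);e1=onplane(im,(np.mean(m[-1][1:]),s[i,1]+s[i,3]),117,st)
d=a-b; print("bar yaw",np.degrees(np.arctan2(d[1],d[0])),"ends",e0,e1,(e0+e1)/2,np.linalg.norm(e0-e1))
print("hub",onplane(im,Z(382,285),117,st), "width",[np.linalg.norm(onplane(im,(x[1],x[0]),117,st)-onplane(im,(x[2]+1,x[0]),117,st)).round(1) for x in m])
n1=onplane(im,Z(454,196),84,st);n2=onplane(im,Z(317,332),84,st);print("nuts",(n1+n2)/2,np.degrees(np.arctan2(*(n2-n1)[1::-1])))
```

```text
[ 239  140   33   90 1569] [254.78712556 184.37603569]
[(140, np.int64(250), np.int64(257)), (146, np.int64(246), np.int64(261)), (152, np.int64(245), np.int64(261)), (158, np.int64(246), np.int64(261)), (164, np.int64(247), np.int64(261)), (170, np.int64(247), np.int64(262)), (176, np.int64(242), np.int64(268)), (182, np.int64(240), np.int64(270)), (188, np.int64(239), np.int64(271)), (194, np.int64(241), np.int64(269)), (200, np.int64(246), np.int64(266)), (206, np.int64(247), np.int64(263)), (212, np.int64(248), np.int64(263)), (218, np.int64(248), np.int64(263)), (224, np.int64(248), np.int64(263))]
bar yaw -132.51838687865188 ends [607.88484445 153.83086734 117.        ] [660.30256832 210.37915074 117.        ] [634.09370639 182.10500904 117.        ] 77.10594095727262
hub [635.87772191 183.89891405 117.        ] width [np.float64(6.3), np.float64(12.7), np.float64(13.6), np.float64(12.9), np.float64(12.1), np.float64(13.0), np.float64(22.1), np.float64(25.5), np.float64(27.3), np.float64(24.1), np.float64(17.5), np.float64(14.3), np.float64(13.5), np.float64(13.6), np.float64(13.7)]
nuts [634.38233375 182.71204399  84.        ] 1.6564727486066209
```

The hub is at about (383, 280) and the bar runs at 47.5°, so jaw yaw is 137.5° with the centre at about (634.8, 183.3). Descending to straddle it with the tips near z 96.

```bash
python3 d.py 634.8 183.3 76 137.5
```

```text
t 11.8333 pos [633.7 182.9 206.9] yaw 136.01 q [ 0.18  0.41  1.31 -0.    1.42 -2.2 ] F [-0.3  0.4  0.4] gap 39.9
inc cm [-0.05 13.09 -0.11] rot [-0.001 -0.026  0.   ]
```

>>> {"fn": "apply_moves", "kwargs": {
  "increments": [
    [-0.05,3,-0.1,0,-0.026,0],
    [-0.05,6,-0.1,0,-0.026,0],
    [-0.05,8,-0.1,0,-0.026,0],
    [-0.05,9.5,-0.1,0,-0.026,0],
    [-0.05,10.5,-0.1,0,-0.026,0],
    [-0.05,11.5,-0.1,0,-0.026,0],
    [-0.05,12.5,-0.1,0,-0.026,0],
    [-0.05,13.1,-0.1,0,-0.026,0],
    [-0.05,13.1,-0.1,0,-0.026,0],
    [-0.05,13.1,-0.1,0,-0.026,0]
  ]
}}

```text
time_s: 12.67
tool_pos: [634.9, 183.3, 76.1]
tcp_rot: [0.256, -0.256, -0.659, 0.659]
force: [-0.3, 0.7, 0.8]
finger_gap: 40.4
```

```bash
python3 d.py 634.8 183.3 76 137.5; python3 w.py w9;python3 s.py s9
```

```text
t 12.6667 pos [634.9 183.3  76.1] yaw 137.5 q [ 0.18  0.49  1.5  -0.    1.15 -2.22] F [-0.3  0.7  0.8] gap 40.4
inc cm [0.01 0.01 0.01] rot [-0.001  0.     0.   ]
[634.92553817 183.32579749  76.06229118] 12.6667
```

View pics/w9.png

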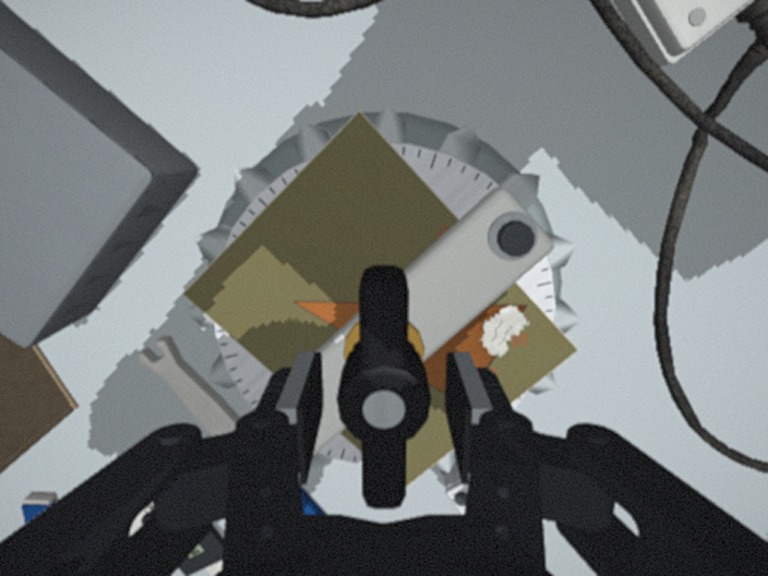

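View pics/s9.png

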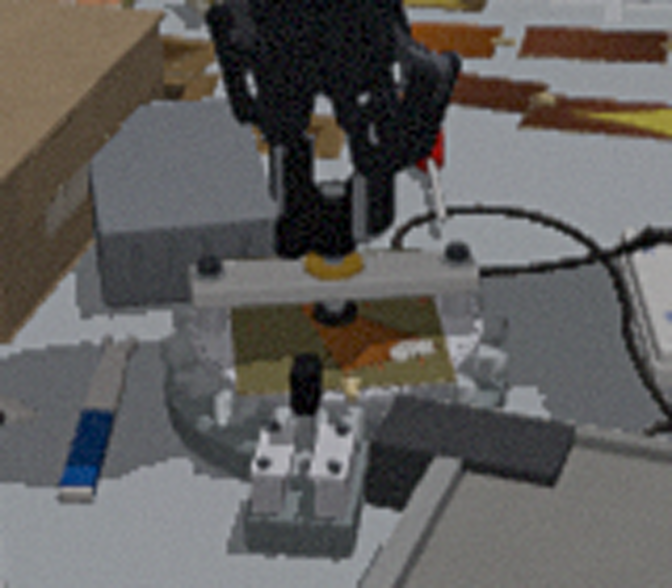

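The bar is vertical in the image at u≈383, centred between the pads. Closing.

>>> {"fn": "apply_moves", "kwargs": {
  "increments": [
    [0,0,0,0,0,0],
    [0,0,0,0,0,0],
    [0,0,0,0,0,0],
    [0,0,0,0,0,0],
    [0,0,0,0,0,0],
    [0,0,0,0,0,0],
    [0,0,0,0,0,0],
    [0,0,0,0,0,0],
    [0,0,0,0,0,0],
    [0,0,0,0,0,0]
  ],
  "gripper": 0,
  "newtons": 90
}}

```text
time_s: 13.6
tool_pos: [635.6, 183.9, 78.0]
tcp_rot: [-0.256, 0.257, 0.66, -0.658]
force: [-2.3, 1.4, 5.7]
finger_gap: 11.9
```

```bash
python3 d.py 634.8 183.3 76 137.5; python3 w.py w10
```

```text
t 13.6 pos [635.6 183.9  78. ] yaw 137.49 q [ 0.18  0.49  1.5   0.    1.15 -2.22] F [-2.3  1.4  5.7] gap 11.9
inc cm [0.02 0.2  0.1 ] rot [ 0.002 -0.    -0.001]
[635.61594206 183.93025446  77.98039236] 13.6
```

View pics/w10.png

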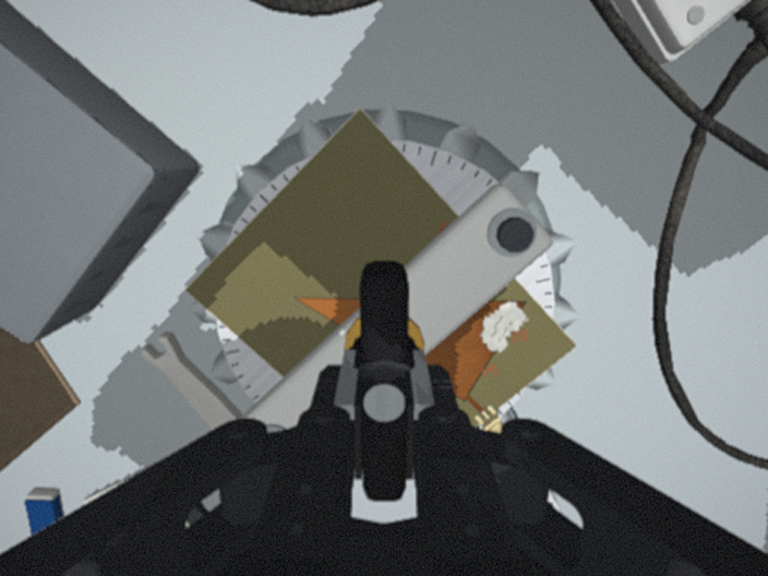

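Gap 11.9 mm: the bar is held. Now turning clockwise, which is positive about tool y.

>>> {"fn": "apply_moves", "kwargs": {
  "increments": [
    [0,0,0,0,0.06,0],
    [0,0,0,0,0.12,0],
    [0,0,0,0,0.18,0],
    [0,0,0,0,0.24,0],
    [0,0,0,0,0.3,0],
    [0,0,0,0,0.36,0],
    [0,0,0,0,0.42,0],
    [0,0,0,0,0.48,0],
    [0,0,0,0,0.54,0],
    [0,0,0,0,0.6,0]
  ]
}}

```text
time_s: 14.48
tool_pos: [635.8, 183.5, 78.0]
tcp_rot: [-0.439, 0.441, 0.554, -0.553]
force: [-0.8, -0.2, 1.0]
finger_gap: 12.7
```

```bash
python3 d.py 634.8 183.3 78 137.5; python3 w.py w11; python3 -c "
from plant import telemetry
print(telemetry.state()['ft_torque'])"
```

```text
t 14.4833 pos [635.8 183.5  78. ] yaw 103.02 q [ 0.18  0.49  1.5  -0.    1.15 -1.62] F [-0.8 -0.2  1. ] gap 12.7
inc cm [0.  0.  0.1] rot [ 0.002 -0.602 -0.002]
[635.79634408 183.5025997   78.02135076] 14.4833
[-0.16870059 -0.00449603  0.08562661]
```

View pics/w11.png

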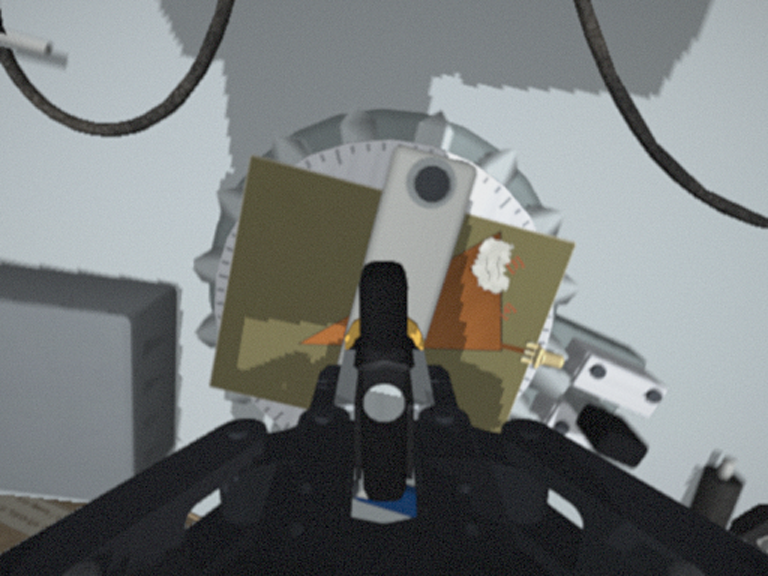

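The knob is turning relative to the bridge, and the platter is held. Continuing.

>>> {"fn": "apply_moves", "kwargs": {
  "increments": [
    [0,0,0,0,0.05,0],
    [0,0,0,0,0.1,0],
    [0,0,0,0,0.15,0],
    [0,0,0,0,0.2,0],
    [0,0,0,0,0.25,0],
    [0,0,0,0,0.3,0],
    [0,0,0,0,0.35,0],
    [0,0,0,0,0.4,0],
    [0,0,0,0,0.4,0],
    [0,0,0,0,0.4,0]
  ]
}}

```text
time_s: 15.37
tool_pos: [635.8, 183.2, 78.0]
tcp_rot: [-0.54, 0.542, 0.456, -0.454]
force: [-0.5, -1.7, 0.8]
finger_gap: 11.9
```

```bash
python3 d.py 634.8 183.3 78 137.5;  python3 -c "
from plant import telemetry
print(telemetry.state()['ft_torque'])"
```

```text
t 15.3667 pos [635.8 183.2  78. ] yaw 80.09 q [ 0.18  0.49  1.5  -0.    1.15 -1.22] F [-0.5 -1.7  0.8] gap 11.9
inc cm [-0.01  0.    0.1 ] rot [ 0.002 -1.002 -0.002]
[-0.18199512  0.11427676  0.02268052]
```

>>> {"fn": "apply_moves", "kwargs": {
  "increments": [
    [0,0,0,0,0.03,0],
    [0,0,0,0,0.06,0],
    [0,0,0,0,0.09,0],
    [0,0,0,0,0.12,0],
    [0,0,0,0,0.15,0],
    [0,0,0,0,0.18,0],
    [0,0,0,0,0.21,0],
    [0,0,0,0,0.24,0],
    [0,0,0,0,0.24,0],
    [0,0,0,0,0.24,0]
  ]
}}

```text
time_s: 16.2
tool_pos: [635.8, 183.0, 78.2]
tcp_rot: [-0.589, 0.592, 0.39, -0.389]
force: [-0.8, -0.4, 1.3]
finger_gap: 12.1
```

```bash
python3 d.py 634.8 183.3 78 137.5;  python3 -c "
from plant import telemetry
print(telemetry.state()['ft_torque'])"; python3 w.py w12
```

```text
t 16.2 pos [635.8 183.   78.2] yaw 66.84 q [ 0.18  0.49  1.5  -0.    1.15 -0.99] F [-0.8 -0.4  1.3] gap 12.1
inc cm [-0.01  0.02  0.1 ] rot [ 0.003 -1.233 -0.004]
[-0.06887194  0.20377385  3.46013162]
[635.75753733 183.04888491  78.17019704] 16.2
```

View pics/w12.png

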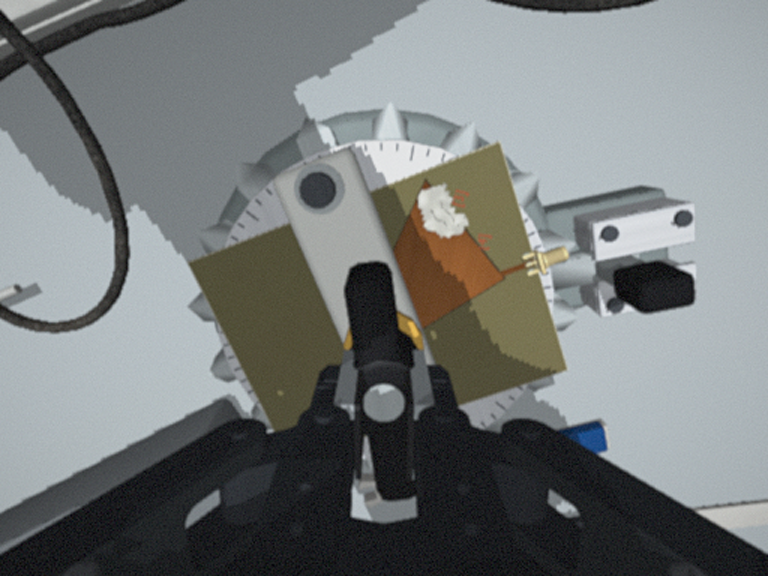

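The torque about z rose to 3.5 N m and the bar has slipped slightly in the grip, so the knob is on its stop. Opening and lifting straight up.

>>> {"fn": "apply_moves", "kwargs": {
  "increments": [
    [0,0,0,0,0,0],
    [0,0,0,0,0,0],
    [0,0,0,0,0,0],
    [0,0,0,0,0,0],
    [0,0,0,0,0,0],
    [0,-1,0,0,0,0],
    [0,-3,0,0,0,0],
    [0,-6,0,0,0,0],
    [0,-10,0,0,0,0],
    [0,-13,0,0,0,0]
  ],
  "gripper": 4.5
}}

```text
time_s: 17.08
tool_pos: [635.8, 183.5, 211.6]
tcp_rot: [-0.589, 0.592, 0.39, -0.387]
force: [0.6, 0.2, 0.4]
finger_gap: 44.8
```

>>> {"fn": "apply_moves", "kwargs": {
  "increments": [
    [0,0,0,0,0,0],
    [0,0,0,0,0,0],
    [0,0,0,0,0,0],
    [0,0,0,0,0,0],
    [0,0,0,0,0,0],
    [0,0,0,0,0,0],
    [0,0,0,0,0,0],
    [0,0,0,0,0,0],
    [0,0,0,0,0,0],
    [0,0,0,0,0,0]
  ]
}}

```text
time_s: 17.92
tool_pos: [635.8, 183.5, 211.5]
tcp_rot: [-0.589, 0.592, 0.39, -0.387]
force: [-0.5, 0.7, -0.5]
finger_gap: 45.3
```

```bash
python3 d.py 634.8 183.3 210 137.5; python3 w.py w13
python3 - <<'E'
import pickle
from h import *
im,st=pickle.load(open("w.pkl","rb"))
E
```

```text
t 17.9167 pos [635.8 183.5 211.5] yaw 66.7 q [ 0.18  0.4   1.31 -0.    1.43 -0.99] F [-0.5  0.7 -0.5] gap 45.3
inc cm [-0.06  0.15  0.08] rot [ 0.005 -1.236 -0.003]
[635.78917228 183.5102588  211.47928624] 17.9167
```

View pics/w13.png

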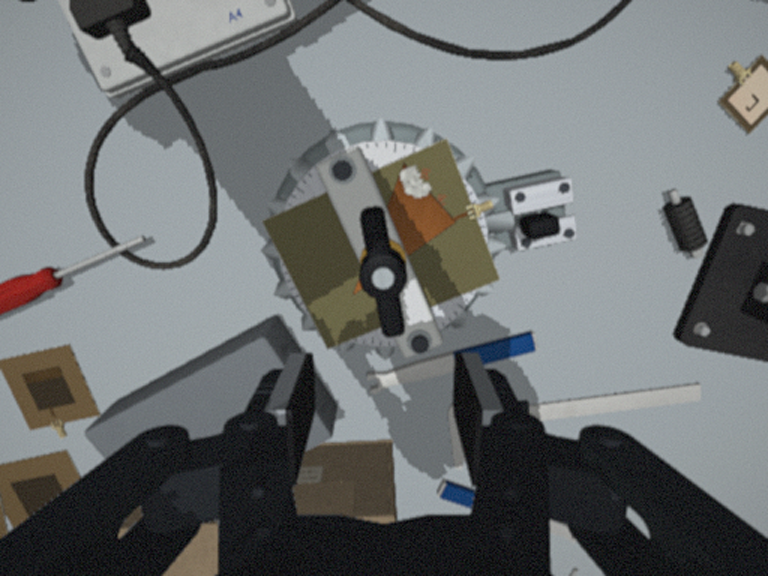

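In this view the tab at (540, 225) looks further out than it did after the slide. I'll measure it before trusting the result.

```bash
python3 - <<'E'
import pickle
from h import *
from plant import telemetry, eyes
im,st=pickle.load(open("w.pkl","rb"))
Z=lambda x,y:((x+.5)/1.5-.5,(y+.5)/1.5-.5)
g=(im["pixels"].max(2)<60).astype(np.uint8)
def blob(x0,y0,x1,y1):
    n,l,s,c=cv2.connectedComponentsWithStats(g[y0:y1,x0:x1]); i=1+s[1:,4].argmax(); return s[i]+[x0,y0,0,0,0],c[i]+[x0,y0]
s,c=blob(345,138,378,162); print("tab",s,c)
C=np.array([635,184,0]);d=np.array([np.sin(np.radians(10.8)),np.cos(np.radians(10.8)),0])
for z in(70,83): p=onplane(im,c,z,st);print(z,p,"radial",(p-C)@d)
for u in(s[0],s[0]+s[2]): print([ (z,round((onplane(im,(u,c[1]),z,st)-C)@d,1)) for z in (59,83)])
a=onplane(im,Z(373,212),117,st);b=onplane(im,Z(394,332),117,st);k=np.degrees(np.arctan2(*(b-a)[1::-1]))
n1=onplane(im,Z(343,170),84,st);n2=onplane(im,Z(419,344),84,st);br=np.degrees(np.arctan2(*(n2-n1)[1::-1]))
print("bar",k,"bridge",br,(n1+n2)/2,"turn rel",(47.5-1.5)-(k-br))
t=eyes.get_image("top")
cv2.imwrite("pics/t13.png",cv2.resize(t["pixels"][150:270,225:355,::-1],None,fx=5,fy=5,interpolation=cv2.INTER_CUBIC))
E
python3 s.py s13
```

```text
tab [346 141  27  21 374] [358.70855615 149.88235294]
70 [654.95766613 283.64970432  70.        ] radial 101.62432781213798
83 [651.23481024 280.62828662  83.        ] radial 97.95883409259362
[(59, np.float64(92.4)), (83, np.float64(86.6))]
[(59, np.float64(118.6)), (83, np.float64(110.8))]
bar -13.726116902501705 bridge -0.33643507896919933 [634.59162264 184.23975563  84.        ] turn rel 59.389681823532506
```

View pics/s13.png

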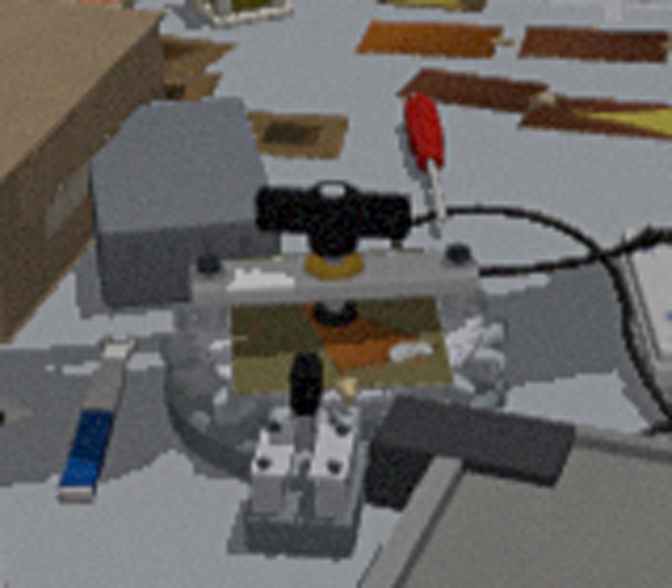

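View pics/t13.png

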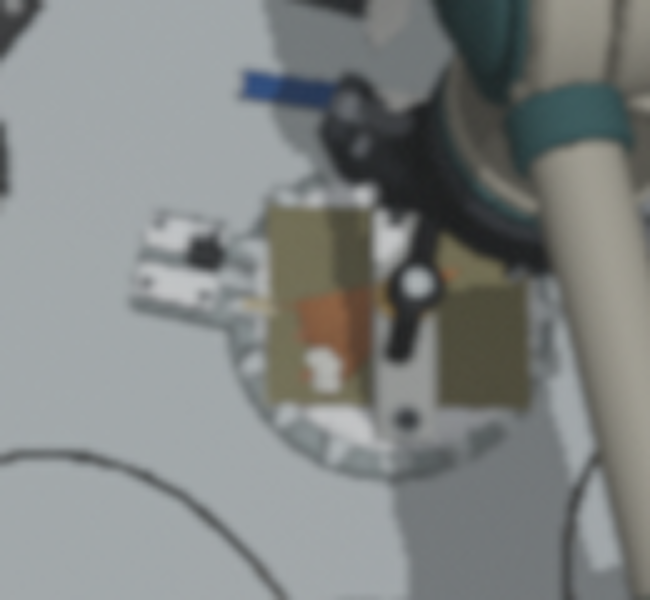

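Run:
```python
from h import *
from plant import telemetry, eyes
import pickle,cv2
im,st=pickle.load(open("w.pkl","rb"))
# bar edge-based angle now
g=(im["pixels"].max(2)<60).astype(np.uint8)
m=[]
for v in list(range(144,162,2))+list(range(204,222,2)):
    u=np.where(g[v,235:275])[0]+235; 
    if len(u): m.append(onplane(im,((u.min()+u.max())/2,v),117,st)[:2])
m=np.array(m,np.float32);f=cv2.fitLine(m,cv2.DIST_HUBER,0,.01,.01).ravel();print("now",np.degrees(np.arctan2(f[1],f[0])),len(m),f[2:])
# w12 end points, pose at that time
im12=cv2.imread("pics/w12.png"); 
st12=dict(tool_pos=np.array([635.76,183.05,78.17]),tcp_rot=np.array([-.589,.592,.39,-.389]))
Z=lambda x,y:((x+.5)/1.5-.5,(y+.5)/1.5-.5)
for A,B in(((370,275),(400,490)),((371,285),(400,485))):
    d=onplane(im,Z(*B),117,st12)-onplane(im,Z(*A),117,st12);print("w12",np.degrees(np.arctan2(d[1],d[0])))
n=onplane(im,Z(318,188),84,st12);print("bridge w12",np.degrees(np.arctan2(184-n[1],634.8-n[0])))
```

```text
now -13.587542 18 [633.5934  184.21089]
w12 -15.998179868756525
w12 -15.71683760485586
bridge w12 -2.965345503563212
```

The bolt is still home, with the tab about 102 mm from the axis. The knob-to-bridge angle is the same before release (−13.0°) and after (−13.3°), and the gripper is clear. Handing in.

```bash
python3 -c "
from plant import bot
print(bot.hand_in())"
```

```text
the job is handed in; nothing more can be done
None
```

I slid the index bolt home and turned the wing knob clockwise to its stop. I then let go and handed the job in at about 18 s, with the gripper clear above the knob. The hand-in gave no verdict.

- **Bolt:** I pinched the tab and slid it 19 mm. It then stalled while the force rose to 12 N. After the knob was tightened, the wrist picture still put the tab about 102 mm from the axis, which is the home position.
- **Knob:** It turned about 1.03–1.04 rad relative to the bridge, measured from the wrist pictures. At the end the wrist torque jumped to 3.5 N m and the bar slipped about 9° in the grip, so I took that as the stop. The knob-to-bridge angle was −13.0° before release and −13.3° after, so it did not spring back. The whole platter rocked about 2.6° under that load and came back on release.
- **Failed first grasp:** The fingers first closed on nothing above the tab. The pictures put the fingertips about 28 mm farther back than the stated 8 mm ahead of the TCP. I went by the pictures from then on, and both grasps then held.

I did not nudge the knob a second time to confirm the stop. That rests on the torque jump, the slip in the grip, and an implied starting angle of about 0.77 rad, within the stated 0.45 to 0.85.

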